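Shorten the repair stand's leg by one hole

TASK

Two telescopic tubes of a bicycle repair stand lie in saddles on the bench; the one that ends in a plain round rubber foot is one hole too long. Press its sprung thumb button down and slide the inner tube, foot and all, into the outer tube until the button pops fully up in the very next hole, then let go. Leave the other tube, the one with the forked end, as it is.

Things in the scene. Friction and masses are not known exactly. Their poses are not given: they have to be found in the camera images.
- leg_sleeve: Fixed aluminium box tube of the round-footed leg, 44 mm wide, flat top 52 mm above the bench. Origin: at bench level under the first hole; x axis: along the tube, the way the inner tube slides IN (away from the foot); z up. Spans x -50 to +190 mm; two saddles with flanges 76 mm wide. Top has three 20 mm square holes at x = 0, 40, 80 mm, joined by a 10 mm slot for the button's stem.
- leg_tube (a joint): Slide (m) of the dark steel inner tube: 0 = button in first hole (start, within 1 mm), 0.040 = second hole (goal), 0.080 = third; grows going in, carrying the button along. 2 mm play each way in a hole; friction 2 N; stays where left; locked unless button is pressed. Its foot is a round black rubber disc, 54 mm across, outer face 200 mm behind the button, centre 29 mm above bench.
- leg_button (a joint): Press (m) of the button, a black upright cap, 22 mm across, 18 mm tall, on a thin stem; top 81 mm above bench and cap 11 mm clear of the box tube when up; its sides can be pinched. 0 = up, 0.009 = down, spring 2.5 to 5 N; over 0.004 frees the tube. Between holes the wall holds it down at 0.004, tube still sliding; at a hole, if not held down, it pops up and locks.
- prop_button_top (a point): Top centre of the button of the other tube, to be left alone: alike in all measures, x axis and button, but its inner tube ends in a two-pronged black fork, 60 mm wide, instead of the round foot. It lies roughly parallel (within 25 degrees), 190 to 250 mm nearer to or farther from the robot along x.

How it is judged:
By the outcome, as a careful person would: the job done as asked, in the order asked, and still so for the second after the job is handed in, with the robot touching nothing.
It also fails if it takes over 29 s, if anything falls off the work surface, if the arm or the gripper's body presses on something with over 40 N, if the wrist force passes 120 N, or if a joint passes its speed limit or range.

ROBOT

A 7-joint arm with a two-finger parallel gripper is mounted at the origin on the work surface. World frame = base frame: x ahead of the robot, y to its left, z up, the work surface at z = 0. Lengths are in m, angles in degrees, forces in N, time in s.
With the tool pointing down it reaches from about 0.425 to 0.875 m from the base axis. Payload 4.7 kg.
Tool frame: the origin (TCP) lies midway between the tips of the shut fingers; the grasp point (between the pads) lies 19 mm behind it; z points along the fingers, y is the line along which they close (so a half turn about z gives the same grasp; the last joint's range is limited). The gripper opens to 87 mm and grips with 3 to 60 N. Pads are 19 mm wide; open, the fingers measure 117 mm over their backs; the gripper's body (75 mm by 190 mm) begins 51 mm behind the grasp point.
Start: joints at [-62.676, 18.392, -4.016, 83.108, 1.295, 78.541, -3.26], TCP at [0.29, 0.582, 0.202] pointing down, gripper open.
Joint ranges: [-163.93, 163.93], [-17.29, 119.83], [-79.2, 71.16], [3.27, 140.29], [-89.18, 269.18], [5.43, 117.66], [-154.24, 154.24]. Speed limits (degrees/s): [147.25, 147.25, 180, 180, 180, 180, 180].

INTERFACE

Orientations are given as [roll, pitch, yaw] about the fixed x, y, z axes, in that order (R = Rz(yaw) Ry(pitch) Rx(roll)).
In Python, from cell import env gives the robot as it stands.
- The arm moves only by the tool step_arm, never from a script. Its argument "moves" is a list of rows, each an object with "dp": the shift along the tool's x, y, z in mm, a list of three; "dr": the turn, a rotation vector about the tool's x, y, z in rad, a list of three; "fingers": the closure, from 0 (fully open) to 1 (shut). In form: [{"dp": [dx, dy, dz], "dr": [ax, ay, az], "fingers": fingers}, ...]. A call has exactly 5 rows; each row shifts and turns the commanded pose from where the row before left it, along the tool's axes as they then stand; what a row does not reach is not made up. A row lasts 1/8 s, in which the tool goes at most 62.5 mm and 10.7 degrees, less where a joint would pass 70% of its speed; a pose out of reach is approached as far as the arm can. A call with a gripper value outside its range is refused whole. The fingers move at their own pace and stop on an object; "squeeze" is the grip in N (left out, the last holds). Time passes only in rows, so rows that do not move let the fingers close, or fill a call up. It gives the time, the measured TCP pose, the force, the opening and the grip force at its end, in the units of the state.
- env.get_obs(): the state, without advancing time (a new reading comes with each control period).
- env.read_camera(name): name is "side" or "top"; returns the picture (400x640x3 uint8, red, green, blue); there is no depth.
- env.camera_model(name): a dict with "fx", "fy", "cx", "cy" (pixels), "R" (3x3) and "t" (3): a world point X has camera coordinates R X + t. Camera axes: x right, y down, z forward; pixel columns grow to the right and rows downward; lengths in m; the calibration is good to about 2 mm. A picture is of the moment at which its call begins. camera_model takes no time and is no camera call.
- env.sign_off(): hands the job in; it is judged then, once.
The state is a dict: "time_s": time; "qpos": joint angles; "joint_velocities": joint speeds; "effort": joint torques, N m; "tool_pos": TCP position; "tool_rot": TCP orientation; "force": force on the tool from outside, world axes, zero at the start; "wrist_torque": the same for the moment, N m; "grip_width": finger opening in m; "grasp_force": force on a finger pad.
Only numpy, scipy, OpenCV 4.12 (cv2) and the standard library are available. Lean on these libraries where they do the work, as an engineer would, in place of code of your own. Each camera call takes 0.05 s, during which the arm holds its last target. There are 200 camera calls.

## Working session

There is one attempt and no reset: what is moved stays moved. The work goes in short steps, Python scripts to look and compute and a tool call to move; the robot and the scene stay as the last step left them, time stands still between calls to the robot, and variables do not carry over. Pictures are saved under pics/ and viewed, at most 10 in all, crops included, and the job is handed in when it is done.

Besides the shell and the picture viewer there is one more tool, called as a command line: name --argument value ..., lists and objects as JSON in quotes. step_arm: Moves the arm, as the interface text tells. Its arguments: {"type":"object","properties":{"moves":{"type":"array","items":{"type":"object","properties":{"dp":{"type":"array","items":{"type":"number"}},"dr":{"type":"array","items":{"type":"number"}},"fingers":{"type":"number"}}}},"squeeze":{"type":"number"}},"required":["moves"]}

```bash
mkdir -p pics; python3 - <<'E'
from cell import env
import cv2
o=env.get_obs();print({k:o[k] for k in("time_s","tool_pos","tool_rot","grip_width","force")})
for n in("side","top"):
    cv2.imwrite(f"pics/{n}0.png",env.read_camera(n)[:,:,::-1]);print(n,env.camera_model(n))
E
```

```text
{'time_s': 0.0, 'tool_pos': array([0.28999623, 0.58109611, 0.20057575]), 'tool_rot': array([-1.79894619e+02,  5.41659341e-03,  1.53483829e+02]), 'grip_width': 0.08690056734930632, 'force': array([-0.09223414, -0.19449572, -0.01605188])}
side {'fx': 406.26280904962255, 'fy': 406.26280904962255, 'cx': 320.5987906450118, 'cy': 197.5616093736796, 'R': array([[ 0.71814276, -0.69584047,  0.00877628],
       [-0.48277994, -0.50725715, -0.71387234],
       [ 0.50119309,  0.50842524, -0.70022087]]), 't': array([-0.42728462,  0.33287544,  0.44014146])}
top {'fx': 517.0570394998947, 'fy': 517.0570394998947, 'cx': 313.3530002795405, 'cy': 193.7527190947216, 'R': array([[-0.02585899, -0.99953661, -0.01605876],
       [-0.98267639,  0.02836527, -0.18314618],
       [ 0.18351682,  0.01104459, -0.98295452]]), 't': array([0.00100114, 0.57980144, 0.79635268])}
```

View pics/side0.png

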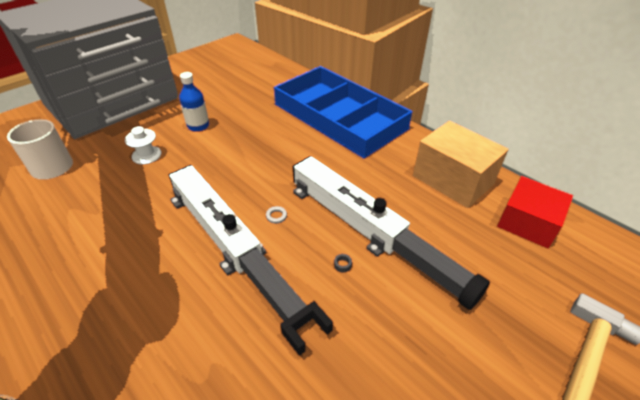

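View pics/top0.png

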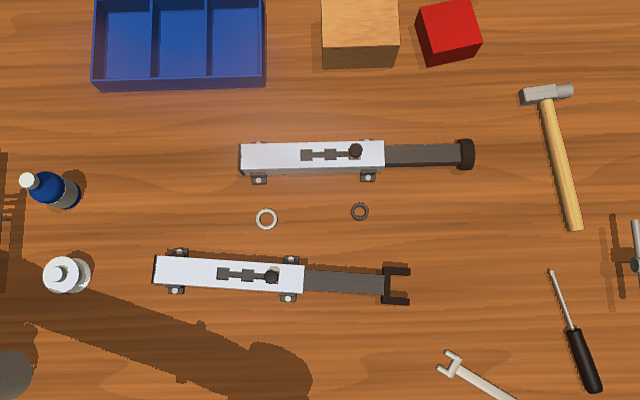

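The round-footed leg is the upper one in the top view, with its button near (355,150) and its foot near (466,154). In the side view its button is near (380,205) and its foot near (474,291). The forked tube is the one nearer the robot.

```bash
cat > h.py <<'E'
import numpy as np,cv2
from cell import env
def ray(n,p):
    m=env.camera_model(n);d=m["R"].T@np.array([(p[0]-m["cx"])/m["fx"],(p[1]-m["cy"])/m["fy"],1]);return -m["R"].T@m["t"],d/np.linalg.norm(d)
def plane(n,p,z):
    c,d=ray(n,p);return c+d*(z-c[2])/d[2]
def tri(a,b):
    (c1,d1),(c2,d2)=ray("side",a),ray("top",b)
    s=np.linalg.lstsq(np.c_[d1,-d2],c2-c1,rcond=None)[0];x,y=c1+s[0]*d1,c2+s[1]*d2
    return (x+y)/2,np.linalg.norm(x-y)
def proj(n,X):
    m=env.camera_model(n);c=m["R"]@X+m["t"];return np.array([m["fx"]*c[0]/c[2]+m["cx"],m["fy"]*c[1]/c[2]+m["cy"]])
def blob(img,roi,th,mn=20):
    x0,y0,x1,y1=roi;g=img[y0:y1,x0:x1].max(2);m=(g<th).astype(np.uint8)
    k,_,st,ce=cv2.connectedComponentsWithStats(m)
    return [(st[i].tolist(),(ce[i]+[x0,y0]).round(1)) for i in range(1,k) if st[i][4]>=mn]
E
python3 - <<'E'
from h import *
s=cv2.imread("pics/side0.png");t=cv2.imread("pics/top0.png")
print("side",blob(s,(365,190,397,220),45),"top",blob(t,(343,138,370,163),55))
a=cv2.resize(s[185:225,330:410],None,fx=7,fy=7,interpolation=cv2.INTER_NEAREST)
b=cv2.resize(t[130:170,295:375],None,fx=7,fy=7,interpolation=cv2.INTER_NEAREST)
cv2.imwrite("pics/crop.png",np.vstack([a,b]))
# sleeve white mask
hsv=cv2.cvtColor(t,cv2.COLOR_BGR2HSV);m=((hsv[...,1]<60)&(hsv[...,2]>150)).astype(np.uint8);m[:,:230]=0;m[:,400:]=0;m[:130]=0;m[180:]=0
c=max(cv2.findContours(m,0,2)[0],key=cv2.contourArea);print(cv2.minAreaRect(c))
bx=cv2.boxPoints(cv2.minAreaRect(c));print(np.array([plane("top",p,.052) for p in bx]).round(4))
E
```

```text
side [([8, 9, 12, 14, 127], array([379.1, 205.6]))] top []
((312.264892578125, 154.03431701660156), (27.128421783447266, 143.2502899169922), 88.40885925292969)
[[ 0.6712  0.1057  0.052 ]
 [ 0.6707 -0.1348  0.052 ]
 [ 0.624  -0.1337  0.052 ]
 [ 0.6243  0.1045  0.052 ]]
```

View pics/crop.png

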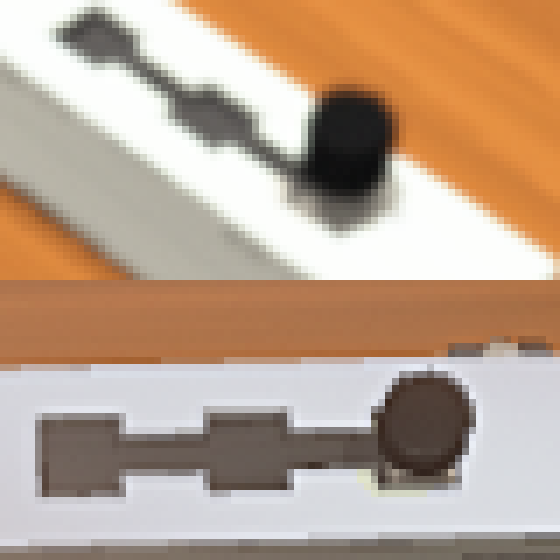

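The crop shows the cap in the side view centred at about (380.1,205.2). In the top view it is at about (355.4,150.4), and the next two holes are at about (330.4,154.2) and (306.6,154.9).

```bash
python3 - <<'E'
from h import *
P,e=tri((380.1,205.2),(355.4,150.4));print("cap centre",P.round(4),e.round(4))
h2=plane("top",(330.2,154.1),.052);h3=plane("top",(306.5,154.9),.052);print(h2.round(4),h3.round(4),np.linalg.norm(h3-h2))
# holes via two views (side crop: hole2 centre, hole3 centre)
print(tri((330+211/7,185+115/7),(330.2,154.1)),tri((330+97/7,185+37/7),(306.5,154.9)))
o=env.get_obs();from scipy.spatial.transform import Rotation as Q
R=Q.from_euler("xyz",o["tool_rot"],degrees=True).as_matrix();print(R.round(3))
m=cv2.imread("pics/top0.png")
F,_=tri((474,291),(466,154));print("foot",F)
E
```

```text
cap centre [ 0.6465 -0.0859  0.0723] 0.0014
[ 0.6464 -0.0447  0.052 ] [ 0.6462 -0.0051  0.052 ] 0.039602836647751466
(array([ 0.64660428, -0.04473161,  0.05137949]), np.float64(4.8080738525203944e-05)) (array([ 0.64679607, -0.00523844,  0.05074045]), np.float64(0.0005542662839137267))
[[-0.895  0.446 -0.001]
 [ 0.446  0.895 -0.002]
 [-0.    -0.002 -1.   ]]
foot [ 0.64418917 -0.27530262  0.03312897]
```

step_arm --moves '[{"dp": [-41, -29, 0], "dr": [0, 0, 0], "fingers": 0}, {"dp": [-41, -29, 0], "dr": [0, 0, 0], "fingers": 0}, {"dp": [-41, -29, 0], "dr": [0, 0, 0], "fingers": 0}, {"dp": [-41, -29, 0], "dr": [0, 0, 0], "fingers": 0}, {"dp": [-41, -29, 0], "dr": [0, 0, 0], "fingers": 0}]' --squeeze 15

```text
time_s: 0.72
tool_pos: [0.4094, 0.3586, 0.2013]
tool_rot: [-180.0, -0.0, 153.5]
force: [0.4, -0.0, 0.9]
grip_width: 0.087
grasp_force: 0.0
```

step_arm --moves '[{"dp": [-41, -29, 0], "dr": [0, 0, 0], "fingers": 0}, {"dp": [-41, -29, 0], "dr": [0, 0, 0], "fingers": 0}, {"dp": [-41, -29, 0], "dr": [0, 0, 0], "fingers": 0}, {"dp": [-41, -29, 0], "dr": [0, 0, 0], "fingers": 0}, {"dp": [-41, -29, 0], "dr": [0, 0, 0], "fingers": 0}]'

```text
time_s: 1.35
tool_pos: [0.5279, 0.1375, 0.2014]
tool_rot: [-180.0, -0.0, 153.5]
force: [-0.0, 1.3, 0.0]
grip_width: 0.0868
grasp_force: 0.0
```

step_arm --moves '[{"dp": [-41, -29, 0], "dr": [0, 0, 0], "fingers": 0}, {"dp": [-41, -29, 0], "dr": [0, 0, 0], "fingers": 0}, {"dp": [-41, -29, 0], "dr": [0, 0, 0], "fingers": 0}, {"dp": [-41, -29, 0], "dr": [0, 0, 0], "fingers": 0}, {"dp": [-41, -29, 0], "dr": [0, 0, 0], "fingers": 0}]'

```text
time_s: 1.98
tool_pos: [0.6468, -0.0834, 0.2012]
tool_rot: [180.0, -0.0, 153.5]
force: [0.1, 0.0, 1.7]
grip_width: 0.087
grasp_force: 0.0
```

step_arm --moves '[{"dp": [0, 0, 0], "dr": [0, 0, -0.1156], "fingers": 0}, {"dp": [0, 0, 0], "dr": [0, 0, -0.1156], "fingers": 0}, {"dp": [0, 0, 0], "dr": [0, 0, -0.1156], "fingers": 0}, {"dp": [0, 0, 0], "dr": [0, 0, -0.1156], "fingers": 0}, {"dp": [0, 0, 0], "dr": [0, 0, 0], "fingers": 0}]'

```text
time_s: 2.6
tool_pos: [0.6461, -0.0821, 0.2012]
tool_rot: [180.0, -0.0, 179.9]
force: [0.8, -0.0, -0.8]
grip_width: 0.087
grasp_force: 0.0
```

step_arm --moves '[{"dp": [0, -3, 35], "dr": [0, 0, 0], "fingers": 0}, {"dp": [0, 0, 35], "dr": [0, 0, 0], "fingers": 0}, {"dp": [0, 0, 35], "dr": [0, 0, 0], "fingers": 0}, {"dp": [0, 0, 20], "dr": [0, 0, 0], "fingers": 0}, {"dp": [0, 0, 0], "dr": [0, 0, 0], "fingers": 0}]' --squeeze 15

```text
time_s: 3.22
tool_pos: [0.6452, -0.085, 0.0751]
tool_rot: [180.0, -0.2, 179.9]
force: [-0.5, -0.2, 0.8]
grip_width: 0.087
grasp_force: 0.0
```

```bash
python3 - <<'E'
from h import *
o=env.get_obs();print(o["time_s"],o["tool_pos"],o["tool_rot"],o["force"])
s=env.read_camera("side")[:,:,::-1];t=env.read_camera("top")[:,:,::-1]
cv2.imwrite("pics/c2.png",np.vstack([cv2.resize(x,None,fx=4,fy=4)for x in(s[150:225,310:460],t[110:185,280:430])]))
E
```

```text
3.225 [ 0.64516283 -0.08497212  0.07508649] [179.99528445  -0.18370896 179.92756179] [-0.48622883 -0.21252656  0.81169276]
```

View pics/c2.png

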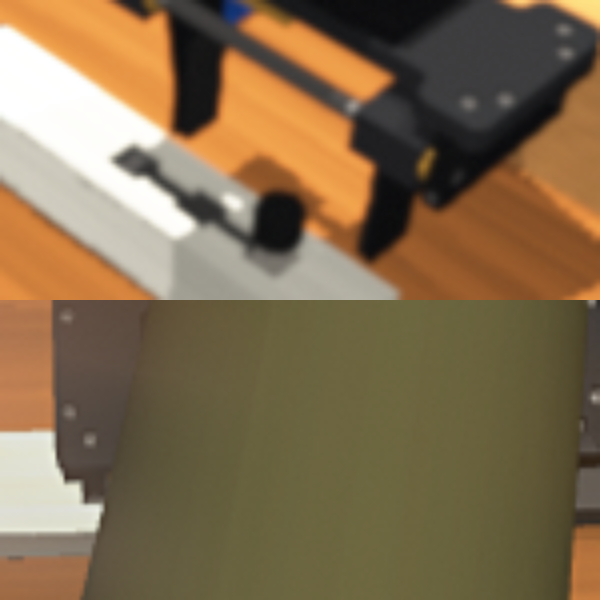

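```bash
python3 - <<'E'
from h import *
f=lambda X:((proj("side",np.array(X))-[310,150])*4).round()
for y in(-.085+.051,-.085-.051):
  for x in (.6355,.6455,.655): print(x,y,f([x,y,.075]))
print("cap top",f([.6465,-.0855,.081]),"cap z75",f([.6465,-.0855,.075]))
E
```

```text
0.6355 -0.03400000000000001 [168. 166.]
0.6455 -0.03400000000000001 [184. 155.]
0.655 -0.03400000000000001 [199. 145.]
0.6355 -0.136 [360. 296.]
0.6455 -0.136 [375. 283.]
0.655 -0.136 [390. 271.]
cap top [280. 206.] cap z75 [279. 216.]
```

The fingertips sit about 14 mm higher than the TCP when open, which fits a linkage gripper. They flank the cap along the tube, so I descend and pinch.

step_arm --moves '[{"dp": [-1, 0, 6], "dr": [0, 0, 0], "fingers": 0}, {"dp": [0, 0, 6], "dr": [0, 0, 0], "fingers": 0}, {"dp": [0, 0, 0], "dr": [0, 0, 0], "fingers": 0.3}, {"dp": [0, 0, 0], "dr": [0, 0, 0], "fingers": 0.6}, {"dp": [0, 0, 0], "dr": [0, 0, 0], "fingers": 1}]' --squeeze 20

```text
time_s: 3.95
tool_pos: [0.6475, -0.0852, 0.0649]
tool_rot: [180.0, 0.0, 180.0]
force: [-0.6, -0.3, 0.2]
grip_width: 0.0651
grasp_force: 0.0
```

step_arm --moves '[{"dp": [0, 0, 0], "dr": [0, 0, 0], "fingers": 1}, {"dp": [0, 0, 0], "dr": [0, 0, 0], "fingers": 1}, {"dp": [0, 0, 0], "dr": [0, 0, 0], "fingers": 1}, {"dp": [0, 0, 0], "dr": [0, 0, 0], "fingers": 1}, {"dp": [0, 0, 0], "dr": [0, 0, 0], "fingers": 1}]'

```text
time_s: 4.58
tool_pos: [0.6473, -0.0852, 0.0647]
tool_rot: [180.0, 0.0, 180.0]
force: [0.1, 0.3, 0.0]
grip_width: 0.0147
grasp_force: 0.0
```

```bash
python3 - <<'E'
from h import *
o=env.get_obs();print(o["time_s"],o["tool_pos"],o["force"],o["grip_width"],o["grasp_force"])
s=env.read_camera("side")[:,:,::-1]
cv2.imwrite("pics/c3.png",cv2.resize(s[150:250,310:460],None,fx=5,fy=5))
E
```

```text
4.575 [ 0.64732958 -0.08519443  0.06466853] [0.06584991 0.34410201 0.03556052] 0.014694611928801915 0.0
```

View pics/c3.png

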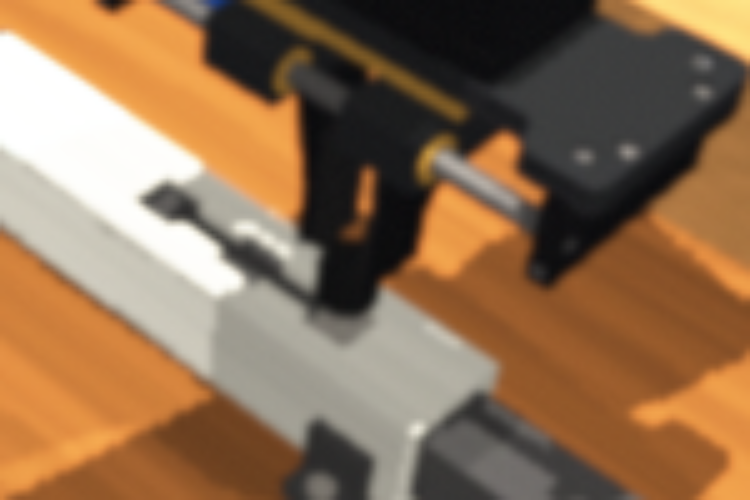

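```bash
python3 - <<'E'
from h import *
f=lambda X:((proj("side",np.array(X))-[310,150])*5).round()
c=np.array([.6473,-.0852,.0647])
for dy in(-.022,-.007,.007,.022):
  for dx in(-.0095,.0095): print(dy,dx,[f(c+[dx,dy,dz]).tolist() for dz in(0,.014,.07)])
print("cap",f([.6465,-.0855,.081]),f([.6465,-.0855,.063]))
s=cv2.imread("pics/c3.png");g=s.max(2)
cv2.imwrite("pics/c3b.png",cv2.convertScaleAbs(cv2.resize(s[100:400,200:500],None,fx=2,fy=2),alpha=3.5,beta=0))
E
```

```text
-0.022 -0.0095 [[379.0, 340.0], [384.0, 310.0], [407.0, 182.0]]
-0.022 0.0095 [[416.0, 311.0], [421.0, 281.0], [446.0, 153.0]]
-0.007 -0.0095 [[343.0, 316.0], [348.0, 286.0], [369.0, 158.0]]
-0.007 0.0095 [[380.0, 287.0], [386.0, 257.0], [408.0, 129.0]]
0.007 -0.0095 [[311.0, 293.0], [315.0, 264.0], [333.0, 135.0]]
0.007 0.0095 [[348.0, 265.0], [353.0, 236.0], [373.0, 108.0]]
0.022 -0.0095 [[277.0, 270.0], [281.0, 240.0], [296.0, 112.0]]
0.022 0.0095 [[314.0, 243.0], [318.0, 213.0], [336.0, 85.0]]
cap [350. 257.] [344. 295.]
```

View pics/c3b.png

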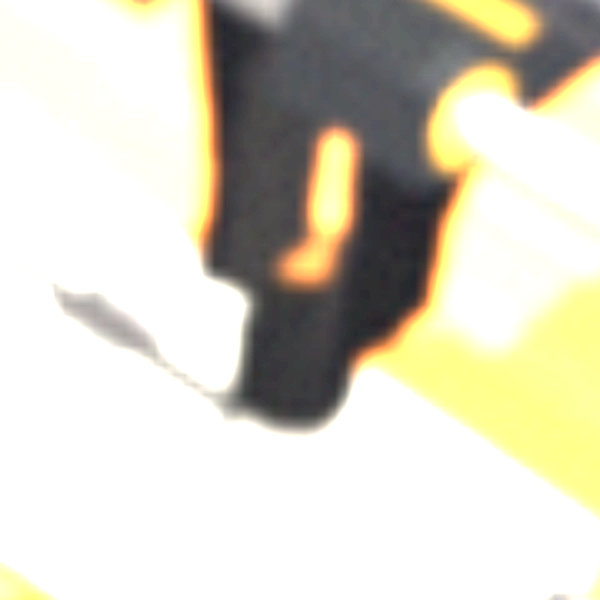

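```bash
python3 - <<'E'
from h import *
D=tri((436.25,175.75),(429.25,134.5));B=tri((456.75,162.5),(429.25,113.75));print(D,B)
for p in((297.5,138),(296.75,114)):print(plane("top",p,D[0][2]))
E
```

```text
(array([ 0.62853691, -0.17672923,  0.20615529]), np.float64(0.0011373310153390175)) (array([ 0.65929905, -0.18081539,  0.21192206]), np.float64(0.00740527683128091))
[0.62951891 0.00315966 0.20615529]
[0.6640257  0.00349978 0.20615529]
```

The hand is centred horizontally (plate midpoint y ≈ -0.087, x ≈ 0.646), so the fingertips must sit higher than the reported TCP and closed above the cap. I'll check this with a gentle contact probe.

step_arm --moves '[{"dp": [0, 0, 0], "dr": [0, 0, 0], "fingers": 1}, {"dp": [0, 0, 2], "dr": [0, 0, 0], "fingers": 1}, {"dp": [0, 0, 2], "dr": [0, 0, 0], "fingers": 1}, {"dp": [0, 0, 0], "dr": [0, 0, 0], "fingers": 1}, {"dp": [0, 0, 0], "dr": [0, 0, 0], "fingers": 1}]'

```text
time_s: 5.25
tool_pos: [0.6473, -0.0852, 0.0606]
tool_rot: [180.0, 0.0, 180.0]
force: [-0.4, 0.3, 0.4]
grip_width: 0.0002
grasp_force: 0.1
```

step_arm --moves '[{"dp": [0, 0, 2], "dr": [0, 0, 0], "fingers": 1}, {"dp": [0, 0, 2], "dr": [0, 0, 0], "fingers": 1}, {"dp": [0, 0, 0], "dr": [0, 0, 0], "fingers": 1}, {"dp": [0, 0, 0], "dr": [0, 0, 0], "fingers": 1}, {"dp": [0, 0, 0], "dr": [0, 0, 0], "fingers": 1}]'

```text
time_s: 5.88
tool_pos: [0.6474, -0.0852, 0.0568]
tool_rot: [180.0, 0.0, 180.0]
force: [-1.2, 0.0, 3.8]
grip_width: 0.0002
grasp_force: 1.6
```

Contact gives 3.8 N on the cap, so the real tips are about 20 mm above the reported TCP. I back off, open, go lower and pinch.

step_arm --moves '[{"dp": [0, 0, -10], "dr": [0, 0, 0], "fingers": 0.6}, {"dp": [0, 0, 0], "dr": [0, 0, 0], "fingers": 0.3}, {"dp": [0, 0, 0], "dr": [0, 0, 0], "fingers": 0.3}, {"dp": [0, 0, 0], "dr": [0, 0, 0], "fingers": 0.3}, {"dp": [0, 0, 0], "dr": [0, 0, 0], "fingers": 0.3}]'

```text
time_s: 6.5
tool_pos: [0.6471, -0.0852, 0.0664]
tool_rot: [180.0, -0.0, 180.0]
force: [0.5, -0.2, -0.1]
grip_width: 0.0425
grasp_force: 0.0
```

step_arm --moves '[{"dp": [0, 0, 0], "dr": [0, 0, 0], "fingers": 0.3}, {"dp": [0, 0, 6], "dr": [0, 0, 0], "fingers": 0.3}, {"dp": [0, 0, 6], "dr": [0, 0, 0], "fingers": 0.3}, {"dp": [0, 0, 0], "dr": [0, 0, 0], "fingers": 0.3}, {"dp": [0, 0, 0], "dr": [0, 0, 0], "fingers": 0.3}]'

```text
time_s: 7.12
tool_pos: [0.6473, -0.0852, 0.0546]
tool_rot: [180.0, -0.0, 180.0]
force: [0.9, 0.6, -0.8]
grip_width: 0.0609
grasp_force: 0.0
```

No contact with the fingers open, so I go down 10 mm more and close.

step_arm --moves '[{"dp": [0, 0, 5], "dr": [0, 0, 0], "fingers": 0.3}, {"dp": [0, 0, 5], "dr": [0, 0, 0], "fingers": 0.3}, {"dp": [0, 0, 0], "dr": [0, 0, 0], "fingers": 0.6}, {"dp": [0, 0, 0], "dr": [0, 0, 0], "fingers": 1}, {"dp": [0, 0, 0], "dr": [0, 0, 0], "fingers": 1}]'

```text
time_s: 7.75
tool_pos: [0.6475, -0.0852, 0.0449]
tool_rot: [-180.0, 0.0, 180.0]
force: [-0.1, 0.8, -0.9]
grip_width: 0.0388
grasp_force: 0.0
```

step_arm --moves '[{"dp": [0, 0, 0], "dr": [0, 0, 0], "fingers": 1}, {"dp": [0, 0, 0], "dr": [0, 0, 0], "fingers": 1}, {"dp": [0, 0, 0], "dr": [0, 0, 0], "fingers": 1}, {"dp": [0, 0, 0], "dr": [0, 0, 0], "fingers": 1}, {"dp": [0, 0, 0], "dr": [0, 0, 0], "fingers": 1}]'

```text
time_s: 8.38
tool_pos: [0.6475, -0.085, 0.0448]
tool_rot: [180.0, 0.0, 180.0]
force: [-0.2, 0.7, 1.6]
grip_width: 0.0215
grasp_force: 20.0
```

step_arm --moves '[{"dp": [0, 0, 2], "dr": [0, 0, 0], "fingers": 1}, {"dp": [0, 0, 2], "dr": [0, 0, 0], "fingers": 1}, {"dp": [0, 0, 2.5], "dr": [0, 0, 0], "fingers": 1}, {"dp": [0, 0, 0], "dr": [0, 0, 0], "fingers": 1}, {"dp": [0, 0, 0], "dr": [0, 0, 0], "fingers": 1}]'

```text
time_s: 9.0
tool_pos: [0.6475, -0.085, 0.0384]
tool_rot: [180.0, 0.0, 180.0]
force: [-1.2, 1.8, 4.3]
grip_width: 0.0214
grasp_force: 20.0
```

step_arm --moves '[{"dp": [0, 2, 0], "dr": [0, 0, 0], "fingers": 1}, {"dp": [0, 3, 0], "dr": [0, 0, 0], "fingers": 1}, {"dp": [0, 3, 0], "dr": [0, 0, 0], "fingers": 1}, {"dp": [0, 2, 0], "dr": [0, 0, 0], "fingers": 1}, {"dp": [0, 0, 0], "dr": [0, 0, 0], "fingers": 1}]'

```text
time_s: 9.62
tool_pos: [0.6475, -0.0747, 0.0383]
tool_rot: [180.0, 0.0, -180.0]
force: [0.4, -1.3, 4.6]
grip_width: 0.0212
grasp_force: 20.0
```

step_arm --moves '[{"dp": [0, 5, 0], "dr": [0, 0, 0], "fingers": 1}, {"dp": [0, 5, 0], "dr": [0, 0, 0], "fingers": 1}, {"dp": [0, 5, 0], "dr": [0, 0, 0], "fingers": 1}, {"dp": [0, 3, 0], "dr": [0, 0, 0], "fingers": 1}, {"dp": [0, 0, 0], "dr": [0, 0, 0], "fingers": 1}]'

```text
time_s: 10.25
tool_pos: [0.6475, -0.056, 0.0382]
tool_rot: [179.9, 0.0, -180.0]
force: [0.7, -0.7, 3.7]
grip_width: 0.0218
grasp_force: 20.0
```

step_arm --moves '[{"dp": [0, 4, 0], "dr": [0, 0, 0], "fingers": 1}, {"dp": [0, 4, 0], "dr": [0, 0, 0], "fingers": 1}, {"dp": [0, 4, 0], "dr": [0, 0, 0], "fingers": 1}, {"dp": [0, 0, 0], "dr": [0, 0, 0], "fingers": 1}, {"dp": [0, 0, 0], "dr": [0, 0, 0], "fingers": 1}]'

```text
time_s: 10.88
tool_pos: [0.6475, -0.0441, 0.0382]
tool_rot: [179.9, 0.0, -180.0]
force: [0.2, 0.4, 3.9]
grip_width: 0.0212
grasp_force: 20.0
```

step_arm --moves '[{"dp": [0, -0.5, -2], "dr": [0, 0, 0], "fingers": 1}, {"dp": [0, 0, -2.5], "dr": [0, 0, 0], "fingers": 1}, {"dp": [0, 0, -2], "dr": [0, 0, 0], "fingers": 1}, {"dp": [0, 0, 0], "dr": [0, 0, 0], "fingers": 1}, {"dp": [0, 0, 0], "dr": [0, 0, 0], "fingers": 1}]'

```text
time_s: 11.5
tool_pos: [0.6475, -0.0455, 0.0447]
tool_rot: [180.0, 0.0, 180.0]
force: [2.0, 2.9, 2.6]
grip_width: 0.0215
grasp_force: 20.0
```

step_arm --moves '[{"dp": [0, 0, 0], "dr": [0, 0, 0], "fingers": 0.7}, {"dp": [0, 0, 0], "dr": [0, 0, 0], "fingers": 0.3}, {"dp": [0, 0, 0], "dr": [0, 0, 0], "fingers": 0.3}, {"dp": [0, 0, 0], "dr": [0, 0, 0], "fingers": 0.3}, {"dp": [0, 0, 0], "dr": [0, 0, 0], "fingers": 0.3}]'

```text
time_s: 12.12
tool_pos: [0.6472, -0.0458, 0.0446]
tool_rot: [-180.0, -0.0, 180.0]
force: [0.0, 0.7, 0.4]
grip_width: 0.0567
grasp_force: 0.0
```

step_arm --moves '[{"dp": [0, 0, -10], "dr": [0, 0, 0], "fingers": 0.3}, {"dp": [0, 0, -30], "dr": [0, 0, 0], "fingers": 0.3}, {"dp": [0, 0, -40], "dr": [0, 0, 0], "fingers": 0.3}, {"dp": [0, 0, -50], "dr": [0, 0, 0], "fingers": 0.3}, {"dp": [0, 0, -40], "dr": [0, 0, 0], "fingers": 0.3}]'

```text
time_s: 12.75
tool_pos: [0.6478, -0.0459, 0.2179]
tool_rot: [180.0, 0.2, 180.0]
force: [-0.1, -0.5, -0.1]
grip_width: 0.0609
grasp_force: 0.0
```

step_arm --moves '[{"dp": [40, 0, 0], "dr": [0, 0, 0], "fingers": 0.3}, {"dp": [40, 40, 0], "dr": [0, 0, 0], "fingers": 0.3}, {"dp": [0, 50, 0], "dr": [0, 0, 0], "fingers": 0.3}, {"dp": [0, 50, 0], "dr": [0, 0, 0], "fingers": 0.3}, {"dp": [0, 50, 0], "dr": [0, 0, 0], "fingers": 0.3}]'

```text
time_s: 13.38
tool_pos: [0.5674, 0.1457, 0.216]
tool_rot: [180.0, 0.1, 180.0]
force: [-0.3, -0.3, 0.1]
grip_width: 0.0611
grasp_force: 0.0
```

```bash
python3 - <<'E'
from h import *
s=env.read_camera("side")[:,:,::-1];t=env.read_camera("top")[:,:,::-1]
cv2.imwrite("pics/c4s.png",s);cv2.imwrite("pics/c4t.png",t)
cv2.imwrite("pics/c4.png",np.vstack([cv2.resize(x,None,fx=5,fy=5)for x in(s[165:225,310:450],t[130:190,290:430])]))
E
```

```text
(no output)
```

View pics/c4.png

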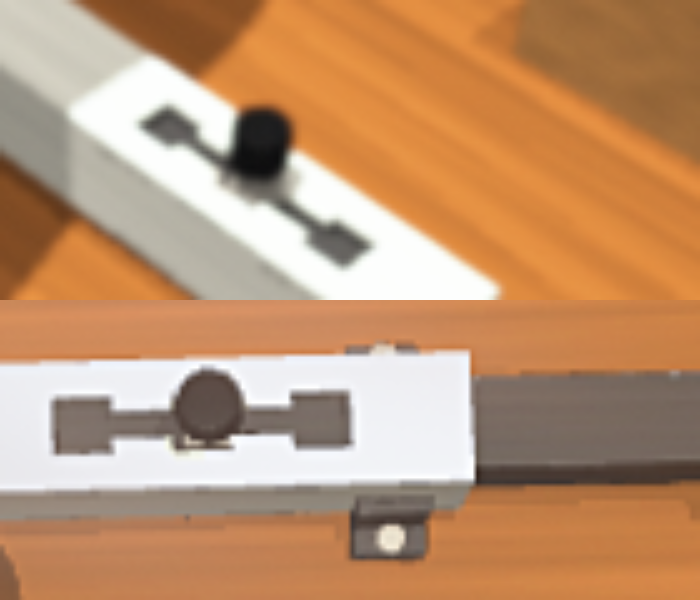

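The cap is now over the middle hole. It is centred at about (362.3,193.6) in the side view and (331.6,151) in the top view, with the first hole empty. I check its height and that the forked tube hasn't changed.

```bash
python3 - <<'E'
from h import *
print(tri((362.3,193.6),(331.6,151.0)))
a,b=cv2.imread("pics/side0.png"),cv2.imread("pics/c4s.png")
print(blob(a,(218,210,240,234),45),blob(b,(218,210,240,234),45))
a,b=cv2.imread("pics/top0.png"),cv2.imread("pics/c4t.png")
print(cv2.absdiff(a,b)[255:310,300:415].mean(), blob(a,(380,255,415,310),70),blob(b,(380,255,415,310),70))
E
```

```text
(array([ 0.64669411, -0.04694446,  0.07161469]), np.float64(0.0008572433867169932))
[([5, 6, 13, 14, 140], array([229.2, 222.1]))] [([5, 5, 13, 15, 142], array([229.2, 222. ]))]
18.771963109354413 [([1, 12, 30, 38, 553], array([392.9, 285.3]))] [([1, 12, 29, 38, 528], array([392.8, 285.4]))]
```

The cap centre is at 71.6 mm (72.3 at the start), so the button is fully up in the second hole. The fork and its button haven't moved, so I hand in.

```bash
python3 -c "
from cell import env
print(env.sign_off())"
```

```text
the job is handed in; nothing more can be done
None
```

The round-footed leg is one hole shorter: its button is fully up in the second hole, the forked tube is unmoved, and I handed the job in at about 13.5 s with the gripper clear.

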